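Steady the drop hanger and hang the tape roll

ROBOT

A 7-joint arm with a two-finger parallel gripper is mounted at the origin on the work surface; the furniture and walls round the work are solid. World frame = base frame: x ahead of the robot, y to its left, z up, the work surface at z = 0. Lengths are in m, angles in rad, forces in N, time in s.
With the tool pointing down it reaches from about 0.425 to 0.925 m from the base axis. Payload 6.8 kg.
Tool frame: the origin (TCP) lies between the finger pads; the fingertips stand 11 mm ahead of it and the grasp point (between the pads) lies 8 mm behind it; z points along the fingers, y is the line along which they close (so a half turn about z gives the same grasp; the last joint's range is limited). The gripper opens to 85 mm and grips with 20 to 120 N. Pads are 22 mm wide; open, the fingers measure 114 mm over their backs; the gripper's body (76 mm by 85 mm) begins 54 mm behind the grasp point. The pads swing forward as they close: fully open they stand 13 mm farther back than shut.
Start: joints at [1.134, 0.477, 0.022, 1.555, -0.011, 1.109, -0.083], TCP at [0.218, -0.639, 0.242] pointing down, gripper open.
Joint ranges: [-2.96, 2.96], [-0.34, 2.1], [-1.41, 1.46], [0.24, 2.44], [-1.37, 4.51], [0.17, 1.92], [-2.96, 2.96]. Speed limits (rad/s): [2.39, 2.39, 3.14, 3.14, 3.14, 3.14, 3.14].

INTERFACE

Orientations are given as a rotation vector (axis times angle).
In Python, from bench import r gives the robot as it stands.
- The arm moves only by the tool send_rows, never from a script. Its argument "deltas" is a list of rows, each an object of numbers: "dx", "dy", "dz": the shift along the world's x, y, z in mm; "rx", "ry", "rz": the turn, a rotation vector about the world's x, y, z in degrees. A call has 1 to 5 rows; each row is the pose to reach, as a shift and turn from the pose commanded when the call began; what a row does not reach only later rows make up. A row lasts 1/12 s, in which the tool goes at most 41.7 mm and 7.16 degrees, less where a joint would pass 70% of its speed; a pose out of reach is approached as far as the arm can. A call with a gripper value outside its range is refused whole. "jaw" is the finger opening in mm, from 0 to 85.4, set as the call begins (left out, the last holds). The fingers move at their own pace and stop on an object; "newtons" is the grip in N (left out, the last holds). Time passes only in rows, so rows that repeat a pose let the fingers close. It gives the time, the measured TCP pose, the force, the opening and the grip force at its end, in the units of the state.
- r.get_obs(): the state, without advancing time (a new reading comes with each control period).
- r.grab_frame(name): name is "side" or "top"; returns a dict with "frame" (384x512x3 uint8, blue, green, red), "z_map" (384x512 float32, m along the optical axis (not along the pixel's ray), 0 where there is no reading), "vertical_fov" (degrees; the focal length in pixels is half the picture's height over the tangent of half this angle, whatever the lens; pixels are square), "cx", "cy" (the principal point, pixels), "xyz" and "orientation" of the camera in the world. Camera axes: x right, y down, z forward; pixel columns grow to the right and rows downward; lengths in m; the calibration is good to about 2 mm. A picture is of the moment at which its call begins.
- r.hand_in(): hands the job in; it is judged then, once.
The state is a dict: "clock": time; "joints": joint angles; "qvel": joint speeds; "tau": joint torques, N m; "tcp_pos": TCP position; "orientation": TCP orientation; "contact_force": force on the tool from outside, world axes, zero at the start; "moment": the same for the moment, N m; "grip_width": finger opening in m; "gripper_force": force on a finger pad.
Only numpy, scipy, OpenCV 4.12 (cv2) and the standard library are available. Lean on these libraries where they do the work, as an engineer would, in place of code of your own. Each camera call takes 0.05 s, during which the arm holds its last target. There are 200 camera calls.

TASK

The drop hanger on the bench stand is swinging: before touching the roll, steady the hanger gently, until it hangs plumb and still on its own. Then take the tape roll that stands upright in the wooden cradle and hang it by its core on the hanger's prong, behind the upturned tip. Leave roll and hanger hanging still, and do not disturb the other things on the worktop.

Things in the scene. Friction and masses are not known exactly. Their poses are not given: they have to be found in the camera images.
- stand: Bench stand, fixed; origin on the worktop under the place where the roll shall hang. +x runs to its upright grey 30 mm square post, 325 mm high, front face 120 mm from the origin. Base plate 120 mm wide, 10 mm thick, from 60 mm before to 150 mm behind the origin. A short axle on the post, along x and 290 mm above the worktop, carries the hanger, which so swings to the stand's +y and -y.
- hanger (a joint): Swing angle of the steel drop hanger (0.22 kg) about the axle, rad: 0 plumb, positive with its lower end towards the stand's +y. At first it swings to both sides of 0 by 0.3 to 0.5 rad, period about 0.8 s, hardly damped. It is a flat bar 22 mm wide, 6 mm thick, hanging from the axle, and at its lower end a level round prong that points to the stand's -x.
- prong_seat (a point): Point on the prong's centre line where the roll shall hang; swings with the hanger; 145 mm below the axle, 100 mm before the flat bar; 145 mm above the stand's origin when plumb. Axes: x along the prong towards the bar, z up along the bar. The prong is 12 mm thick.
- prong_tip (a point): Upper end of the upturned tip at the prong's front, 53 mm before prong_seat along the prong, on the tip's centre line; the metal ends 6 mm higher, 26 mm above the prong's centre line, and 6 mm farther forward. The level part of the prong ends 40 mm before prong_seat.
- cradle: Wooden V cradle, 54 x 130 x 33 mm, fixed to the worktop; origin at the centre of its underside. Its x axis is the direction of the axis of the roll that stands in it; its 130 mm length is along y.
- roll_center (a point): Centre of the tape roll that stands on edge in the cradle: 111 mm across, open core 74 mm (wall 18 mm), 48 mm thick, 0.2 kg. z is its axis, level, along the cradle's x. Its centre is 71 mm, its top 126 mm above the worktop; hung on the plumb prong the centre is at 114 mm. Grasp it from above across the 48 mm, fingertips at most 18 mm below its top, so that they stay clear of the prong.
- flat_roll: Smaller roll of tape lying flat, 100 mm across, 48 mm high, loose; leave alone.
- jar: Black round jar, 41 mm across, 36 mm high, loose; leave alone.
- vial: Brown capped vial, 30 mm across, 62 mm high, loose; leave alone.
- small_box: Small closed oblong carton, 28 x 82 x 28 mm, loose; leave alone.
There are look-alikes about, which are no part of the job. Leave any orange or purple look-alike of the part that bears roll_center alone.

How it is judged:
On the way, in this order (a step that is already met when the one before it is completed fails the run):
1. the hanger, not touched by the fingers, hangs within 0.07 rad of plumb and swings at less than 0.3 rad/s for 0.8 s, with the roll still in its cradle (value of joint hanger between -0.07 and 0.07 rad and velocity of joint hanger between -0.3 and 0.3 rad/s and contact force between the fingers and stand below 0.1 N and distance of roll_center from where it was at the start of the episode below 0.02 m), for 0.8 s.
2. the roll is lifted clear of the cradle (height (world z) of roll_center above 0.105 m), for 0.2 s.
At the end, for the whole second after the job is handed in: The roll hangs by its core on the prong between tip and flat bar: centre 22 to 40 mm below the prong's centre line, within 15 mm sideways, axes within 0.3 rad; hanger within 0.1 rad of plumb and under 0.4 rad/s, roll under 0.06 m/s (x of roll_center in the frame of prong_seat between -0.025 and 0.075 m and y of roll_center in the frame of prong_seat between -0.015 and 0.015 m and z of roll_center in the frame of prong_seat between -0.04 and -0.022 m and angle between the z axis of roll_center and the x axis of prong_seat, either way round below 0.3 rad and value of joint hanger between -0.1 and 0.1 rad and velocity of joint hanger between -0.4 and 0.4 rad/s and linear speed of roll below 0.06 m/s); the robot touches nothing.
It fails at once if the stand or hanger is struck or pushed by the fingers with more than 25 N (contact force between the fingers and stand above 25 N).
It fails at once if a bystander is moved more than 30 mm (distance of any of flat_roll, jar, vial, small_box from where it was at the start of the episode above 0.03 m).
It also fails if it takes over 66 s, if anything falls off the work surface, if the arm or the gripper's body presses on something with over 40 N, if the wrist force passes 120 N, or if a joint passes its speed limit or range.

## Working session

There is one attempt and no reset: what is moved stays moved. The work goes in short steps, Python scripts to look and compute and a tool call to move; the robot and the scene stay as the last step left them, time stands still between calls to the robot, and variables do not carry over. Pictures are saved under pics/ and viewed, at most 10 in all, crops included, and the job is handed in when it is done.

Besides the shell and the picture viewer there is one more tool, called after "Request:" as name(argument=value, ...) on one line, values as JSON. send_rows: Moves the arm, as the interface text tells. Its arguments: {"type":"object","properties":{"deltas":{"type":"array","items":{"type":"object","properties":{"dx":{"type":"number"},"dy":{"type":"number"},"dz":{"type":"number"},"rx":{"type":"number"},"ry":{"type":"number"},"rz":{"type":"number"}}}},"jaw":{"type":"number"},"newtons":{"type":"number"}},"required":["deltas"]}

```bash
mkdir -p pics; ls; cat > h.py <<'E'
import numpy as np, cv2
from scipy.spatial.transform import Rotation as R
from bench import r
def grab(n):
    f=r.grab_frame(n)
    np.savez('last_'+n+'.npz',**{k:np.array(v) for k,v in f.items()})
    return f
def pts(f):
    h,w=f['z_map'].shape
    F=h/2/np.tan(np.radians(float(f['vertical_fov']))/2)
    u,v=np.meshgrid(np.arange(w),np.arange(h)); z=f['z_map']
    p=np.stack([(u-f['cx'])/F*z,(v-f['cy'])/F*z,z],-1)
    o=np.array(f['orientation']); M=R.from_rotvec(o).as_matrix() if o.size==3 else o
    return p@M.T+np.array(f['xyz'])
E
python3 - <<'E'
from h import *
for n in('side','top'):
    f=grab(n); cv2.imwrite(f'pics/{n}0.png',cv2.resize(f['frame'],(768,576)))
    print(n,f['xyz'],f['orientation'],f['vertical_fov'],f['cx'],f['cy'])
print(r.get_obs())
E
```

```text
pics
side [0.03500677 1.43635832 1.08232589] [-0.47783699  2.57859152 -1.43656594] 43.19246267445607 252.7940798244488 188.83419795142953
top [0.30667847 0.08827826 1.653857  ] [-2.13107996  2.18191502 -0.13139582] 43.5639830554206 258.66418659246216 195.63418901565504
{'clock': 0.1, 'joints': array([ 1.13386868,  0.47774928,  0.02232416,  1.55633718, -0.01147361,
        1.10928365, -0.08310025]), 'qvel': array([-0.0014871 , -0.00282651, -0.00090286, -0.00101656,  0.00208078,
        0.00042504,  0.00114342]), 'tau': array([ 3.90591624e-03, -5.97758424e+01,  1.61310352e+00, -2.81954116e+01,
        1.27829664e-02,  5.01861039e-03, -4.96577840e-06]), 'tcp_pos': array([ 0.21781248, -0.63835794,  0.24140771]), 'orientation': array([-3.09763631e+00, -5.14010071e-01,  6.32692249e-04]), 'contact_force': array([-0.04709326,  0.42947298,  0.55067548]), 'moment': array([-0.0058099 , -0.05120207,  0.00151859]), 'gripper_force': 0.0, 'grip_width': 0.08523720788158018}
```

View pics/side0.png

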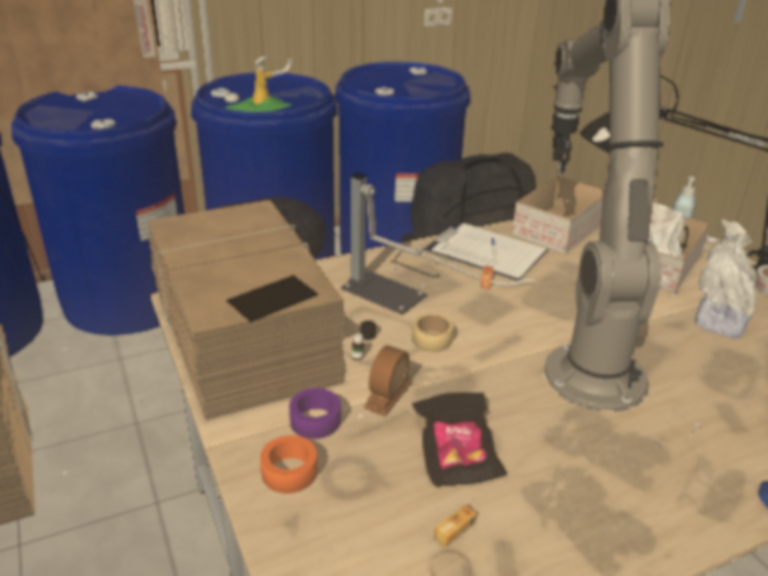

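View pics/top0.png

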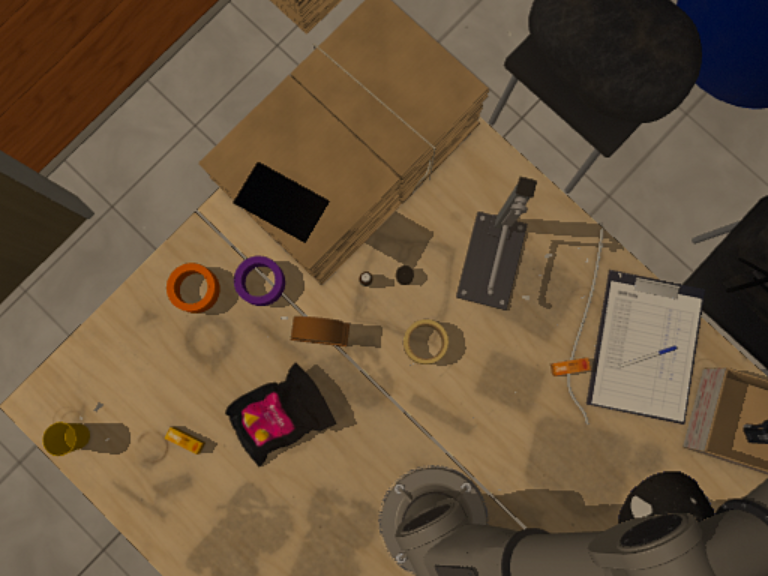

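The side and top pictures show the robot's base at top-view (432,515), the stand's plate at (493,260) with its post top at (525,186) and the prong to about (492,290). The brown roll stands in its cradle at (320,330), the flat roll is at (426,341), and the vial and jar are at (366,278) and (404,274). The carton is probably the orange piece at (570,367) or the yellow one at (184,439).

```bash
python3 - <<'E'
from h import *
f=np.load('last_top.npz'); P=pts(f); s=1.5
def box(x0,y0,x1,y1,zlo,zhi):
    q=P[int(y0/s):int(y1/s),int(x0/s):int(x1/s)].reshape(-1,3)
    return q[(q[:,2]>zlo)&(q[:,2]<zhi)]
def rect(n,q):
    c=cv2.minAreaRect((q[:,:2]*1000).astype(np.float32)); b=cv2.boxPoints(c)
    print(n,len(q),np.round(c[0],1),np.round(c[1],1),round(c[2],1),'zmed',np.round(np.median(q[:,2])*1e3,1),'zmax',np.round(q[:,2].max()*1e3,1),b.round().tolist())
rect('plate',box(450,200,530,312,.005,.02))
rect('posttop',box(500,165,550,215,.31,.34))
rect('hanger',box(470,165,540,312,.12,.30))
rect('prong',box(470,200,540,312,.10,.22))
rect('roll',box(285,310,355,350,.06,.2))
rect('cradle',box(280,300,375,362,.012,.04))
rect('flat',box(395,312,455,372,.03,.06))
rect('jar',box(390,260,420,288,.02,.06))
rect('vial',box(355,265,378,290,.04,.09))
rect('or',box(545,350,595,380,.015,.06))
rect('yel',box(160,420,205,460,.015,.06))
# small
E
```

```text
plate 1592 [ 596.4 -147.9] [182.8 261.7] 88.1 zmed 9.4 zmax 19.6 [[463.0, -235.0], [724.0, -244.0], [730.0, -61.0], [469.0, -52.0]]
posttop 145 [ 670.1 -176. ] [34. 35.] 72.3 zmed 323.5 zmax 330.8 [[648.0, -187.0], [682.0, -198.0], [692.0, -165.0], [659.0, -155.0]]
hanger 415 [ 584.4 -151.1] [ 32.1 206.3] 73.7 zmed 166.0 zmax 299.9 [[481.0, -137.0], [679.0, -196.0], [688.0, -165.0], [490.0, -107.0]]
prong 278 [ 583.7 -151.2] [ 23.3 204.5] 76.8 zmed 150.3 zmax 216.9 [[481.0, -139.0], [681.0, -186.0], [686.0, -163.0], [487.0, -116.0]]
roll 507 [427.6 248. ] [108.9  48.4] 83.2 zmed 115.7 zmax 133.5 [[397.0, 197.0], [445.0, 191.0], [458.0, 299.0], [410.0, 305.0]]
cradle 82 [408.2 240.7] [ 42.6 129.7] 15.6 zmed 26.1 zmax 38.3 [[370.0, 297.0], [405.0, 172.0], [446.0, 184.0], [411.0, 309.0]]
flat 317 [399.1   8.6] [96.8 97.7] 43.2 zmed 46.6 zmax 56.1 [[330.0, 11.0], [397.0, -60.0], [468.0, 6.0], [401.0, 77.0]]
jar 115 [553.2  51. ] [37.8 39.3] 88.1 zmed 33.7 zmax 42.8 [[533.0, 33.0], [572.0, 32.0], [573.0, 69.0], [534.0, 71.0]]
vial 48 [544.4 139. ] [26.  25.1] 56.8 zmed 57.0 zmax 64.1 [[527.0, 135.0], [548.0, 121.0], [562.0, 143.0], [541.0, 157.0]]
or 209 [ 338.3 -316.9] [33.5 83.2] 8.0 zmed 26.5 zmax 35.5 [[316.0, -278.0], [328.0, -360.0], [361.0, -356.0], [349.0, -273.0]]
yel 227 [192.4 552.1] [81.9 28.9] 64.2 zmed 26.6 zmax 40.3 [[162.0, 521.0], [188.0, 509.0], [223.0, 583.0], [197.0, 595.0]]
```

```bash
python3 - <<'E'
from h import *
f=np.load('last_top.npz'); P=pts(f); img=f['frame']
m=(img.max(2)<110)&(abs(P[...,2]-.01)<.006)
m[:130]=0;m[215:]=0;m[:,:295]=0;m[:,360:]=0
m=cv2.morphologyEx(m.astype(np.uint8),cv2.MORPH_OPEN,np.ones((3,3)))
n,l,st,_=cv2.connectedComponentsWithStats(m); k=1+st[1:,4].argmax()
print(st[1:])
q=P[m>0]; c=cv2.minAreaRect((q[:,:2]*1000).astype(np.float32)); print(c,cv2.boxPoints(c))
big=cv2.resize(img[105:225,280:370],None,fx=6,fy=5,interpolation=cv2.INTER_CUBIC)
cv2.imwrite('pics/st.png',cv2.resize(img[100:220,280:380],(600,600*120//100)[:2] if 0 else (500,600),interpolation=cv2.INTER_CUBIC))
# side view for post and roll
g=np.load('last_side.npz'); Q=pts(g); s=1.5
def box(x0,y0,x1,y1,zlo,zhi):
    q=Q[int(y0/s):int(y1/s),int(x0/s):int(x1/s)].reshape(-1,3)
    return q[(q[:,2]>zlo)&(q[:,2]<zhi)]
for n,b in dict(post=(345,170,368,290,.06,.31),roll=(365,340,412,405,.085,.14)).items():
    q=box(*b); q=q[np.linalg.norm(q-np.median(q,0),axis=1)<.2]
    c=cv2.minAreaRect((q[:,:2]*1000).astype(np.float32)); print(n,len(q),c,q.max(0))
E
```

```text
[[316 147   7   4  27]
 [348 149   3   4  12]
 [341 150   3   3   9]
 [305 153  27  48 404]
 [328 155   3   3   9]
 [339 157   4   3  12]
 [344 156   5   7  27]
 [336 161   8   6  35]
 [340 168   6  10  44]
 [320 174  21  32 237]
 [318 177   3   3   9]
 [319 177   9   9  51]
 [320 193   5   4  18]]
((583.5114135742188, -150.81280517578125), (119.61798095703125, 207.32568359375), 73.72885131835938) [[ 467.24316 -179.18164]
 [ 666.2647  -237.27084]
 [ 699.77966 -122.44397]
 [ 500.75812  -64.35477]]
post 543 ((663.2452392578125, -162.08245849609375), (38.480892181396484, 52.29343795776367), 24.863115310668945) [ 0.69058194 -0.14403592  0.3092246 ]
roll 414 ((427.69549560546875, 250.7711181640625), (107.05220031738281, 50.220726013183594), 82.70421600341797) [0.4574234  0.30644702 0.13314813]
```

View pics/st.png

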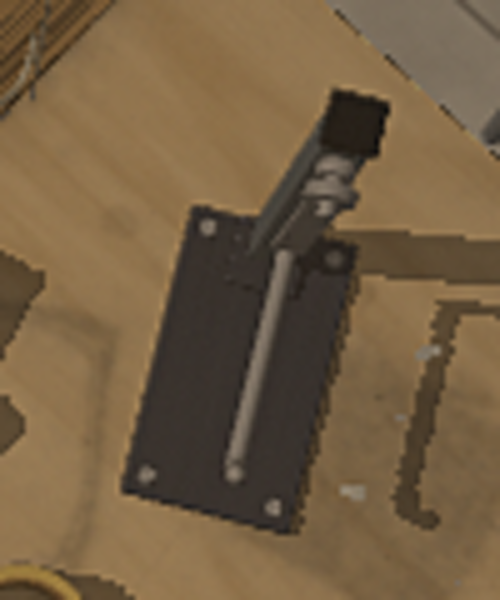

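The crop shows the plate corners at (195,207), (357,247), (122,492) and (296,533). The prong runs from (284,250) to its tip at (235,475). That puts the stand's origin at about (540,-138) mm with a yaw of -16.3°; the predicted post position of (670,-176) matches the measured post top. The roll's centre is at (428,249) with its axis at -7°.

I'll approach on the stand's -y side with the fingers shut.

Request:
send_rows(deltas=[{"dx": 24,"dy": 32,"dz": 0,"rz": 4.5},{"dx": 48,"dy": 64,"dz": 0,"rz": 9},{"dx": 72,"dy": 96,"dz": 0,"rz": 13.5},{"dx": 96,"dy": 128,"dz": -5,"rz": 18},{"dx": 120,"dy": 160,"dz": -10,"rz": 22.5}], jaw=0)

```text
$.deltas[0]: bad value
```

Request:
send_rows(deltas=[{"dx": 24,"dy": 32,"dz": -10,"rz": 4.5},{"dx": 48,"dy": 64,"dz": -20,"rz": 9},{"dx": 72,"dy": 96,"dz": -30,"rz": 13.5},{"dx": 96,"dy": 128,"dz": -40,"rz": 18},{"dx": 120,"dy": 160,"dz": -50,"rz": 22.5}])

```text
$.deltas[0]: bad value
```

Request:
send_rows(deltas=[{"dx": 20,"dy": 24,"dz": -17,"rz": 4.5},{"dx": 40,"dy": 48,"dz": -34,"rz": 9},{"dx": 52,"dy": 66,"dz": -51,"rz": 9.8},{"dx": 52,"dy": 66,"dz": -51,"rz": 9.8}])

```text
$.deltas[0]: bad value
```

```bash
cat >> h.py <<'E'
O=np.array([.5403,-.1381]); a=np.radians(-16.3); X=np.array([np.cos(a),np.sin(a)]); Y=np.array([-X[1],X[0]])
def loc(p): # world xy -> stand frame
    d=np.asarray(p)[...,:2]-O; return np.stack([d@X,d@Y],-1)
def swing(f):
    P=pts(f); L=loc(P); z=P[...,2]
    m=(L[...,0]>5)&(L[...,0]<85)&(abs(L[...,1])<90)&(z>.128)&(z<.185)
    m&=~((abs(L[...,1]-loc(r.get_obs()['tcp_pos'])[1])<.03)&(L[...,0]<40))
    return m.sum(), np.median(L[m][:,1])*1e3 if m.any() else None, np.median(z[m]) if m.any() else None
def tcp():
    s=r.get_obs(); t=R.from_rotvec(s['orientation']).as_matrix()
    print('clock',s['clock'],'tcp',s['tcp_pos'].round(4),'loc',(loc(s['tcp_pos'])*1e3).round(1),'ty',np.degrees(np.arctan2(t[1,1],t[0,1])).round(1),'tz',t[:,2].round(3),'F',s['contact_force'].round(1),'grip',s['grip_width'],s['gripper_force'])
E
python3 - <<'E'
from h import *
for i in range(17):
    f=r.grab_frame('top'); print(round(r.get_obs()['clock'],2),swing(f))
tcp()
E
```

```text
0.15 (np.int64(0), None, None)
0.2 (np.int64(0), None, None)
0.25 (np.int64(0), None, None)
0.3 (np.int64(0), None, None)
0.35 (np.int64(0), None, None)
0.4 (np.int64(0), None, None)
0.45 (np.int64(0), None, None)
0.5 (np.int64(0), None, None)
0.55 (np.int64(0), None, None)
0.6 (np.int64(0), None, None)
0.65 (np.int64(0), None, None)
0.7 (np.int64(0), None, None)
0.75 (np.int64(0), None, None)
0.8 (np.int64(0), None, None)
0.85 (np.int64(0), None, None)
0.9 (np.int64(0), None, None)
0.95 (np.int64(0), None, None)
clock 0.95 tcp [ 0.218  -0.6389  0.2423] loc [-168.8 -571.1] ty -71.2 tz [ 0. -0. -1.] F [-0.6  0.1  0.5] grip 0.08537772634427976 0.0
```

Request:
send_rows(deltas=[{"dx": 24,"dy": 32,"dz": 0,"rx": 0,"ry": 0,"rz": 4.5},{"dx": 48,"dy": 64,"dz": 0,"rx": 0,"ry": 0,"rz": 9},{"dx": 72,"dy": 96,"dz": 0,"rx": 0,"ry": 0,"rz": 13.5},{"dx": 96,"dy": 128,"dz": -5,"rx": 0,"ry": 0,"rz": 18},{"dx": 120,"dy": 160,"dz": -10,"rx": 0,"ry": 0,"rz": 22.5}], jaw=0)

```text
clock: 1.37
tcp_pos: [0.339, -0.4775, 0.2328]
orientation: [2.936, 1.114, 0.001]
contact_force: [-0.1, -0.7, 0.1]
grip_width: 0.0258
gripper_force: 0.0
```

Request:
send_rows(deltas=[{"dx": 24,"dy": 32,"dz": -10,"rx": 0,"ry": 0,"rz": 4.5},{"dx": 48,"dy": 64,"dz": -20,"rx": 0,"ry": 0,"rz": 9},{"dx": 72,"dy": 96,"dz": -30,"rx": 0,"ry": 0,"rz": 13.5},{"dx": 96,"dy": 128,"dz": -40,"rx": 0,"ry": 0,"rz": 18},{"dx": 120,"dy": 160,"dz": -50,"rx": 0,"ry": 0,"rz": 22.5}])

```text
clock: 1.78
tcp_pos: [0.4589, -0.3174, 0.1823]
orientation: [2.663, 1.665, 0.0]
contact_force: [-0.6, 0.1, 0.1]
grip_width: 0.0004
gripper_force: 0.0
```

Request:
send_rows(deltas=[{"dx": 20,"dy": 24,"dz": -17,"rx": 0,"ry": 0,"rz": 4.5},{"dx": 40,"dy": 48,"dz": -34,"rx": 0,"ry": 0,"rz": 9},{"dx": 52,"dy": 66,"dz": -51,"rx": 0,"ry": 0,"rz": 9.8},{"dx": 52,"dy": 66,"dz": -51,"rx": 0,"ry": 0,"rz": 9.8}])

```text
clock: 2.12
tcp_pos: [0.5116, -0.2464, 0.1286]
orientation: [-2.503, -1.891, -0.002]
contact_force: [-0.5, 0.9, 1.0]
grip_width: -0.0001
gripper_force: 0.0
```

```bash
sed -i "s/L=loc(P); z=P/L=loc(P)*1e3; z=P/; s/loc(r.get_obs()\['tcp_pos'\])\[1\])<.03/loc(r.get_obs()['tcp_pos'])[1]*1e3)<30/; s/np.median(L\[m\]\[:,1\])\*1e3/np.median(L[m][:,1]).round(1)/" h.py
python3 - <<'E'
from h import *
for i in range(17):
    f=grab('top'); print(round(r.get_obs()['clock'],2),swing(f))
tcp()
E
```

```text
2.17 (np.int64(94), np.float64(-42.5), np.float64(0.15521111167581436))
2.22 (np.int64(90), np.float64(-27.2), np.float64(0.15036561783197433))
2.27 (np.int64(95), np.float64(-6.1), np.float64(0.14877072062500685))
2.32 (np.int64(95), np.float64(16.4), np.float64(0.14902808240309318))
2.37 (np.int64(97), np.float64(35.0), np.float64(0.1526314708135088))
2.42 (np.int64(89), np.float64(47.0), np.float64(0.15676039631979877))
2.47 (np.int64(97), np.float64(50.6), np.float64(0.15667795116242833))
2.52 (np.int64(90), np.float64(45.5), np.float64(0.15577502992960623))
2.57 (np.int64(94), np.float64(31.9), np.float64(0.1518590262111691))
2.62 (np.int64(96), np.float64(12.5), np.float64(0.1485428451990125))
2.67 (np.int64(97), np.float64(-10.0), np.float64(0.14791644881653432))
2.72 (np.int64(92), np.float64(-29.6), np.float64(0.15219082908492843))
2.77 (np.int64(94), np.float64(-44.0), np.float64(0.1556004661695478))
2.82 (np.int64(93), np.float64(-49.9), np.float64(0.15660423056091188))
2.87 (np.int64(96), np.float64(-47.2), np.float64(0.15652610171330517))
2.92 (np.int64(93), np.float64(-35.8), np.float64(0.15318302578409604))
2.97 (np.int64(90), np.float64(-18.1), np.float64(0.14927205049541792))
clock 2.9667 tcp [ 0.51   -0.2528  0.1313] loc [   3.1 -118.6] ty -16.4 tz [ 0.  0. -1.] F [ 0.7 -0.3 -0.4] grip 9.83179694540413e-05 0.0
```

Request:
send_rows(deltas=[{"dx": 6,"dy": 21,"dz": 0,"rx": 0,"ry": 0,"rz": 0},{"dx": 12.4,"dy": 42.2,"dz": 0,"rx": 0,"ry": 0,"rz": 0},{"dx": 12.7,"dy": 43.2,"dz": 0,"rx": 0,"ry": 0,"rz": 0},{"dx": 12.9,"dy": 43.9,"dz": 0,"rx": 0,"ry": 0,"rz": 0},{"dx": 13.1,"dy": 44.6,"dz": 0,"rx": 0,"ry": 0,"rz": 0}])

```text
clock: 3.38
tcp_pos: [0.523, -0.2086, 0.1313]
orientation: [2.515, 1.883, -0.001]
contact_force: [0.2, -0.7, 1.0]
grip_width: 0.0001
gripper_force: 0.0
```

Request:
send_rows(deltas=[{"dx": 0.15,"dy": 0.5,"dz": 0,"rx": 0,"ry": 0,"rz": 0},{"dx": 0.3,"dy": 1,"dz": 0,"rx": 0,"ry": 0,"rz": 0},{"dx": 0.45,"dy": 1.5,"dz": 0,"rx": 0,"ry": 0,"rz": 0},{"dx": 0.6,"dy": 2,"dz": 0,"rx": 0,"ry": 0,"rz": 0},{"dx": 0.75,"dy": 2.5,"dz": 0,"rx": 0,"ry": 0,"rz": 0}])

```text
clock: 3.8
tcp_pos: [0.5237, -0.206, 0.1313]
orientation: [-2.516, -1.882, 0.0]
contact_force: [-0.0, 0.6, -0.7]
grip_width: -0.0001
gripper_force: 0.0
```

Request:
send_rows(deltas=[{"dx": 0.15,"dy": 0.5,"dz": 0,"rx": 0,"ry": 0,"rz": 0},{"dx": 0.3,"dy": 1,"dz": 0,"rx": 0,"ry": 0,"rz": 0},{"dx": 0.45,"dy": 1.5,"dz": 0,"rx": 0,"ry": 0,"rz": 0},{"dx": 0.6,"dy": 2,"dz": 0,"rx": 0,"ry": 0,"rz": 0},{"dx": 0.75,"dy": 2.5,"dz": 0,"rx": 0,"ry": 0,"rz": 0}])

```text
clock: 4.22
tcp_pos: [0.5246, -0.2032, 0.1313]
orientation: [2.515, 1.883, 0.0]
contact_force: [-0.5, 1.3, -0.4]
grip_width: -0.0001
gripper_force: 0.0
```

Request:
send_rows(deltas=[{"dx": 0.15,"dy": 0.5,"dz": 0,"rx": 0,"ry": 0,"rz": 0},{"dx": 0.3,"dy": 1,"dz": 0,"rx": 0,"ry": 0,"rz": 0},{"dx": 0.45,"dy": 1.5,"dz": 0,"rx": 0,"ry": 0,"rz": 0},{"dx": 0.6,"dy": 2,"dz": 0,"rx": 0,"ry": 0,"rz": 0},{"dx": 0.75,"dy": 2.5,"dz": 0,"rx": 0,"ry": 0,"rz": 0}])

```text
clock: 4.63
tcp_pos: [0.5253, -0.2007, 0.1313]
orientation: [-2.515, -1.883, 0.0]
contact_force: [-0.1, 0.2, -0.0]
grip_width: 0.0
gripper_force: 0.0
```

```bash
python3 - <<'E'
from h import *
for i in range(16):
    f=grab('top'); print(round(r.get_obs()['clock'],2),swing(f)[:2],r.get_obs()['contact_force'].round(1))
tcp()
E
```

```text
4.68 (np.int64(94), np.float64(39.9)) [-0.   0.4  0. ]
4.73 (np.int64(92), np.float64(24.7)) [-0.4  0.3 -0.2]
4.78 (np.int64(90), np.float64(5.0)) [ 0.7 -0.7  0.4]
4.83 (np.int64(90), np.float64(-15.6)) [-0.  -0.7  0.4]
4.88 (np.int64(80), np.float64(-32.2)) [ 0.5 -1.   0.5]
4.93 (np.int64(34), np.float64(-42.0)) [-0.1  0.4  0.1]
4.98 (np.int64(47), np.float64(-40.5)) [ 0.2  0.1 -0.7]
5.03 (np.int64(92), np.float64(-29.5)) [-0.2 -0.8 -0.8]
5.08 (np.int64(95), np.float64(-12.7)) [-0.4  0.3  0.5]
5.13 (np.int64(92), np.float64(7.1)) [-1.   0.6 -0.1]
5.18 (np.int64(90), np.float64(25.1)) [-0.1 -0.1 -0.1]
5.23 (np.int64(95), np.float64(39.1)) [ 0.2  0.2 -0.1]
5.28 (np.int64(96), np.float64(45.0)) [-0.  -0.1 -0.5]
5.33 (np.int64(94), np.float64(43.6)) [-1.3 -0.3  0. ]
5.38 (np.int64(89), np.float64(33.8)) [-1.1 -0.9 -0.2]
5.43 (np.int64(93), np.float64(18.1)) [-0.1  0.2 -0.2]
clock 5.4333 tcp [ 0.5253 -0.2007  0.1313] loc [  3.2 -64.3] ty -16.4 tz [-0.  0. -1.] F [-0.1  0.2 -0.2] grip 0.0003499372278520426 0.0
```

Request:
send_rows(deltas=[{"dx": 0.28,"dy": 0.96,"dz": 0,"rx": 0,"ry": 0,"rz": 0},{"dx": 0.56,"dy": 1.9,"dz": 0,"rx": 0,"ry": 0,"rz": 0},{"dx": 0.84,"dy": 2.9,"dz": 0,"rx": 0,"ry": 0,"rz": 0},{"dx": 1.1,"dy": 3.8,"dz": 0,"rx": 0,"ry": 0,"rz": 0},{"dx": 1.4,"dy": 4.8,"dz": 0,"rx": 0,"ry": 0,"rz": 0}])

```text
clock: 5.85
tcp_pos: [0.5268, -0.1958, 0.1313]
orientation: [-2.515, -1.883, -0.0]
contact_force: [0.6, 0.0, -0.1]
grip_width: 0.0002
gripper_force: 0.0
```

Request:
send_rows(deltas=[{"dx": 0.28,"dy": 0.96,"dz": 0,"rx": 0,"ry": 0,"rz": 0},{"dx": 0.56,"dy": 1.9,"dz": 0,"rx": 0,"ry": 0,"rz": 0},{"dx": 0.84,"dy": 2.9,"dz": 0,"rx": 0,"ry": 0,"rz": 0},{"dx": 1.1,"dy": 3.8,"dz": 0,"rx": 0,"ry": 0,"rz": 0},{"dx": 1.4,"dy": 4.8,"dz": 0,"rx": 0,"ry": 0,"rz": 0}])

```text
clock: 6.27
tcp_pos: [0.5281, -0.1912, 0.1313]
orientation: [2.515, 1.883, -0.0]
contact_force: [0.1, -1.1, -0.3]
grip_width: -0.0001
gripper_force: 0.0
```

```bash
python3 - <<'E'
from h import *
for i in range(14):
    f=grab('top'); print(round(r.get_obs()['clock'],2),swing(f)[:2],r.get_obs()['contact_force'].round(1))
tcp()
E
```

```text
6.32 (np.int64(35), np.float64(-30.5)) [ 1.  -0.1 -1.1]
6.37 (np.int64(79), np.float64(-21.4)) [ 0.1  0.1 -0. ]
6.42 (np.int64(94), np.float64(-8.3)) [-1.   0.1  0.1]
6.47 (np.int64(96), np.float64(7.8)) [0.6 0.3 0.1]
6.52 (np.int64(93), np.float64(21.9)) [ 0.2  0.6 -0.5]
6.57 (np.int64(94), np.float64(31.7)) [-0.   0.2  0.2]
6.62 (np.int64(89), np.float64(36.2)) [-0.6  0.2  0.6]
6.67 (np.int64(90), np.float64(33.8)) [0.7 0.3 1. ]
6.72 (np.int64(92), np.float64(25.2)) [0.1 0.5 1.1]
6.77 (np.int64(88), np.float64(12.3)) [0.  0.1 0.6]
6.82 (np.int64(94), np.float64(-3.2)) [ 0.1 -0.8  0.5]
6.87 (np.int64(96), np.float64(-18.1)) [-0.1 -0.4  0.3]
6.92 (np.int64(45), np.float64(-28.5)) [-0.8 -0.6 -1. ]
6.97 (np.int64(21), np.float64(-31.8)) [-0.2 -0.7 -0.9]
clock 6.9667 tcp [ 0.5281 -0.1912  0.1313] loc [  3.2 -54.4] ty -16.4 tz [-0. -0. -1.] F [-0.2 -0.7 -0.9] grip 5.552197859917952e-06 0.0
```

Request:
send_rows(deltas=[{"dx": 0.35,"dy": 1.2,"dz": 0,"rx": 0,"ry": 0,"rz": 0},{"dx": 0.7,"dy": 2.4,"dz": 0,"rx": 0,"ry": 0,"rz": 0},{"dx": 1.05,"dy": 3.6,"dz": 0,"rx": 0,"ry": 0,"rz": 0},{"dx": 1.4,"dy": 4.8,"dz": 0,"rx": 0,"ry": 0,"rz": 0},{"dx": 1.75,"dy": 6,"dz": 0,"rx": 0,"ry": 0,"rz": 0}])

```text
clock: 7.38
tcp_pos: [0.5299, -0.1849, 0.1313]
orientation: [2.515, 1.883, 0.0]
contact_force: [0.0, -0.5, -0.5]
grip_width: 0.0002
gripper_force: 0.0
```

Request:
send_rows(deltas=[{"dx": 0.35,"dy": 1.2,"dz": 0,"rx": 0,"ry": 0,"rz": 0},{"dx": 0.7,"dy": 2.4,"dz": 0,"rx": 0,"ry": 0,"rz": 0},{"dx": 1.05,"dy": 3.6,"dz": 0,"rx": 0,"ry": 0,"rz": 0},{"dx": 1.4,"dy": 4.8,"dz": 0,"rx": 0,"ry": 0,"rz": 0},{"dx": 1.75,"dy": 6,"dz": 0,"rx": 0,"ry": 0,"rz": 0}])

```text
clock: 7.8
tcp_pos: [0.5317, -0.179, 0.1313]
orientation: [-2.515, -1.883, -0.0]
contact_force: [-1.0, -0.5, 0.4]
grip_width: -0.0002
gripper_force: 0.0
```

Request:
send_rows(deltas=[{"dx": 0.35,"dy": 1.2,"dz": 0,"rx": 0,"ry": 0,"rz": 0},{"dx": 0.7,"dy": 2.4,"dz": 0,"rx": 0,"ry": 0,"rz": 0},{"dx": 1.05,"dy": 3.6,"dz": 0,"rx": 0,"ry": 0,"rz": 0},{"dx": 1.4,"dy": 4.8,"dz": 0,"rx": 0,"ry": 0,"rz": 0},{"dx": 1.75,"dy": 6,"dz": 0,"rx": 0,"ry": 0,"rz": 0}])

```text
clock: 8.22
tcp_pos: [0.5334, -0.1731, 0.1313]
orientation: [2.515, 1.883, -0.0]
contact_force: [-0.0, 0.9, 0.8]
grip_width: 0.0001
gripper_force: 0.0
```

Request:
send_rows(deltas=[{"dx": 0.35,"dy": 1.2,"dz": 0,"rx": 0,"ry": 0,"rz": 0},{"dx": 0.7,"dy": 2.4,"dz": 0,"rx": 0,"ry": 0,"rz": 0},{"dx": 1.05,"dy": 3.6,"dz": 0,"rx": 0,"ry": 0,"rz": 0},{"dx": 1.4,"dy": 4.8,"dz": 0,"rx": 0,"ry": 0,"rz": 0},{"dx": 1.75,"dy": 6,"dz": 0,"rx": 0,"ry": 0,"rz": 0}])

```text
clock: 8.63
tcp_pos: [0.5352, -0.167, 0.1313]
orientation: [2.515, 1.883, 0.0]
contact_force: [-0.1, -0.6, 1.3]
grip_width: 0.0
gripper_force: 0.0
```

Request:
send_rows(deltas=[{"dx": 0.35,"dy": 1.2,"dz": 0,"rx": 0,"ry": 0,"rz": 0},{"dx": 0.7,"dy": 2.4,"dz": 0,"rx": 0,"ry": 0,"rz": 0},{"dx": 1.05,"dy": 3.6,"dz": 0,"rx": 0,"ry": 0,"rz": 0},{"dx": 1.4,"dy": 4.8,"dz": 0,"rx": 0,"ry": 0,"rz": 0},{"dx": 1.75,"dy": 6,"dz": 0,"rx": 0,"ry": 0,"rz": 0}])

```text
clock: 9.05
tcp_pos: [0.5369, -0.161, 0.1313]
orientation: [-2.515, -1.883, -0.0]
contact_force: [-0.1, 0.5, -0.2]
grip_width: 0.0002
gripper_force: 0.0
```

```bash
python3 - <<'E'
from h import *
for i in range(12):
    f=grab('top'); print(round(r.get_obs()['clock'],2),swing(f)[:2],r.get_obs()['contact_force'].round(1))
tcp()
E
```

```text
9.1 (np.int64(81), np.float64(11.5)) [-0.   0.2 -1.1]
9.15 (np.int64(72), np.float64(9.5)) [ 0.6 -0.3 -1.1]
9.2 (np.int64(45), np.float64(7.7)) [-0.  -0.4 -0.3]
9.25 (np.int64(16), np.float64(3.1)) [-0.7 -2.7  0.1]
9.3 (np.int64(4), np.float64(0.2)) [0.1 0.6 0.5]
9.35 (np.int64(10), np.float64(1.7)) [ 0.6 -1.2  1.2]
9.4 (np.int64(17), np.float64(3.1)) [-0.3  0.2  0.1]
9.45 (np.int64(33), np.float64(5.5)) [ 0.4 -0.2 -0.8]
9.5 (np.int64(46), np.float64(7.1)) [ 0.3  0.8 -0. ]
9.55 (np.int64(58), np.float64(7.6)) [-0.2 -0.3  0.8]
9.6 (np.int64(57), np.float64(7.6)) [ 0.9  0.4 -0.1]
9.65 (np.int64(50), np.float64(7.4)) [ 0.2  0.  -0. ]
clock 9.65 tcp [ 0.5368 -0.1612  0.1313] loc [  3.1 -23.1] ty -16.4 tz [-0. -0. -1.] F [ 0.2  0.  -0. ] grip -8.5702227394793e-05 0.0
```

Request:
send_rows(deltas=[{"dx": 0.28,"dy": 0.96,"dz": 0,"rx": 0,"ry": 0,"rz": 0},{"dx": 0.56,"dy": 1.9,"dz": 0,"rx": 0,"ry": 0,"rz": 0},{"dx": 0.84,"dy": 2.9,"dz": 0,"rx": 0,"ry": 0,"rz": 0},{"dx": 1.1,"dy": 3.8,"dz": 0,"rx": 0,"ry": 0,"rz": 0},{"dx": 1.4,"dy": 4.8,"dz": 0,"rx": 0,"ry": 0,"rz": 0}])

```text
clock: 10.07
tcp_pos: [0.5383, -0.1562, 0.1313]
orientation: [-2.515, -1.883, -0.0]
contact_force: [-0.0, 0.0, -0.9]
grip_width: 0.0001
gripper_force: 0.0
```

Request:
send_rows(deltas=[{"dx": 0.28,"dy": 0.96,"dz": 0,"rx": 0,"ry": 0,"rz": 0},{"dx": 0.56,"dy": 1.9,"dz": 0,"rx": 0,"ry": 0,"rz": 0},{"dx": 0.84,"dy": 2.9,"dz": 0,"rx": 0,"ry": 0,"rz": 0},{"dx": 1.1,"dy": 3.8,"dz": 0,"rx": 0,"ry": 0,"rz": 0},{"dx": 1.4,"dy": 4.8,"dz": 0,"rx": 0,"ry": 0,"rz": 0}])

```text
clock: 10.48
tcp_pos: [0.5397, -0.1515, 0.1313]
orientation: [2.515, 1.883, -0.0]
contact_force: [-0.4, -0.5, 0.6]
grip_width: 0.0001
gripper_force: 0.0
```

Request:
send_rows(deltas=[{"dx": 0,"dy": 0,"dz": 0,"rx": 0,"ry": 0,"rz": 0},{"dx": 0,"dy": 0,"dz": 0,"rx": 0,"ry": 0,"rz": 0},{"dx": 0,"dy": 0,"dz": 0,"rx": 0,"ry": 0,"rz": 0},{"dx": 0,"dy": 0,"dz": 0,"rx": 0,"ry": 0,"rz": 0},{"dx": 0,"dy": 0,"dz": 0,"rx": 0,"ry": 0,"rz": 0}])

```text
clock: 10.9
tcp_pos: [0.5396, -0.1517, 0.1313]
orientation: [2.515, 1.882, -0.0]
contact_force: [0.6, 0.7, -0.0]
grip_width: 0.0
gripper_force: 0.0
```

```bash
sed -i 's/L\[...,0\]<40/L[...,0]<60/' h.py; python3 - <<'E'
from h import *
for i in range(14):
    f=grab('top'); print(round(r.get_obs()['clock'],2),swing(f)[:2],r.get_obs()['contact_force'].round(1))
tcp()
E
```

```text
10.95 (np.int64(0), None) [ 0.1 -0.   0.1]
11.0 (np.int64(0), None) [0.1 0.5 0.8]
11.05 (np.int64(0), None) [ 0.1 -0.4 -0.3]
11.1 (np.int64(0), None) [-0.1 -0.3 -0. ]
11.15 (np.int64(0), None) [ 0.7  0.2 -0.3]
11.2 (np.int64(0), None) [-0.5 -0.3 -1.1]
11.25 (np.int64(0), None) [ 0.4 -0.1 -0.5]
11.3 (np.int64(0), None) [0.1 0.  0.2]
11.35 (np.int64(0), None) [-0.3 -0.7  0.2]
11.4 (np.int64(0), None) [0.2 0.3 0.1]
11.45 (np.int64(0), None) [ 0.1  0.4 -0.2]
11.5 (np.int64(0), None) [-0.3  0.1 -0.1]
11.55 (np.int64(0), None) [0.3 0.7 0. ]
11.6 (np.int64(0), None) [0.5 0.1 0.3]
clock 11.6 tcp [ 0.5397 -0.1516  0.1313] loc [  3.2 -13.1] ty -16.4 tz [ 0. -0. -1.] F [0.5 0.1 0.3] grip -0.00032008643031225845 0.02732238674070686
```

Request:
send_rows(deltas=[{"dx": -0.15,"dy": -0.5,"dz": 0,"rx": 0,"ry": 0,"rz": 0},{"dx": -0.3,"dy": -1,"dz": 0,"rx": 0,"ry": 0,"rz": 0},{"dx": -0.45,"dy": -1.5,"dz": 0,"rx": 0,"ry": 0,"rz": 0},{"dx": -0.6,"dy": -2,"dz": 0,"rx": 0,"ry": 0,"rz": 0},{"dx": -0.75,"dy": -2.5,"dz": 0,"rx": 0,"ry": 0,"rz": 0}])

```text
clock: 12.02
tcp_pos: [0.5389, -0.1542, 0.1313]
orientation: [2.515, 1.883, 0.0]
contact_force: [0.3, 1.0, 0.3]
grip_width: -0.0
gripper_force: 0.0
```

Request:
send_rows(deltas=[{"dx": -0.15,"dy": -0.5,"dz": 0,"rx": 0,"ry": 0,"rz": 0},{"dx": -0.3,"dy": -1,"dz": 0,"rx": 0,"ry": 0,"rz": 0},{"dx": -0.45,"dy": -1.5,"dz": 0,"rx": 0,"ry": 0,"rz": 0},{"dx": -0.6,"dy": -2,"dz": 0,"rx": 0,"ry": 0,"rz": 0},{"dx": -1.5,"dy": -5,"dz": 0,"rx": 0,"ry": 0,"rz": 0}])

```text
clock: 12.43
tcp_pos: [0.5376, -0.1586, 0.1313]
orientation: [-2.514, -1.884, -0.001]
contact_force: [0.3, 0.0, 0.5]
grip_width: 0.0
gripper_force: 0.0
```

Request:
send_rows(deltas=[{"dx": -3,"dy": -10,"dz": 0,"rx": 0,"ry": 0,"rz": 0},{"dx": -8,"dy": -26,"dz": 0,"rx": 0,"ry": 0,"rz": 0},{"dx": -16,"dy": -52,"dz": 0,"rx": 0,"ry": 0,"rz": 0},{"dx": -22,"dy": -75,"dz": 10,"rx": 0,"ry": 0,"rz": 0}])

```text
clock: 12.77
tcp_pos: [0.5133, -0.2354, 0.1398]
orientation: [-2.512, -1.882, 0.004]
contact_force: [-0.2, 0.7, -0.1]
grip_width: -0.0003
gripper_force: 0.0
```

```bash
python3 - <<'E'
from h import *
for i in range(17):
    f=grab('top'); print(round(r.get_obs()['clock'],2),swing(f)[:2])
tcp()
E
```

```text
12.82 (np.int64(94), np.float64(-0.4))
12.87 (np.int64(96), np.float64(-0.1))
12.92 (np.int64(91), np.float64(0.4))
12.97 (np.int64(95), np.float64(0.8))
13.02 (np.int64(91), np.float64(1.1))
13.07 (np.int64(90), np.float64(1.2))
13.12 (np.int64(91), np.float64(1.2))
13.17 (np.int64(95), np.float64(1.1))
13.22 (np.int64(90), np.float64(0.5))
13.27 (np.int64(97), np.float64(-0.2))
13.32 (np.int64(94), np.float64(-0.5))
13.37 (np.int64(94), np.float64(-0.4))
13.42 (np.int64(88), np.float64(-1.4))
13.47 (np.int64(93), np.float64(-1.2))
13.52 (np.int64(96), np.float64(-0.7))
13.57 (np.int64(87), np.float64(-0.5))
13.62 (np.int64(95), np.float64(0.5))
clock 13.6167 tcp [ 0.5154 -0.234   0.1413] loc [  3. -99.] ty -16.4 tz [-0.  0. -1.] F [ 0.2 -0.9 -0.2] grip -3.35367736740609e-05 0.0
```

Request:
send_rows(deltas=[{"dx": -8,"dy": 0,"dz": 38,"rx": 0,"ry": 0,"rz": 0},{"dx": -20,"dy": 10,"dz": 76,"rx": 0,"ry": 0,"rz": 0},{"dx": -40,"dy": 32,"dz": 100,"rx": 0,"ry": 0,"rz": 0},{"dx": -60,"dy": 65,"dz": 115,"rx": 0,"ry": 0,"rz": 0},{"dx": -75,"dy": 100,"dz": 120,"rx": 0,"ry": 0,"rz": 0}], jaw=85)

```text
clock: 14.03
tcp_pos: [0.4404, -0.1342, 0.264]
orientation: [2.515, 1.877, 0.003]
contact_force: [0.6, 0.7, 0.9]
grip_width: 0.0604
gripper_force: 0.0
```

Request:
send_rows(deltas=[{"dx": 0,"dy": 40,"dz": 0,"rx": 0,"ry": 0,"rz": 1},{"dx": 0,"dy": 80,"dz": 0,"rx": 0,"ry": 0,"rz": 2},{"dx": 0,"dy": 120,"dz": 0,"rx": 0,"ry": 0,"rz": 3},{"dx": 0,"dy": 160,"dz": 0,"rx": 0,"ry": 0,"rz": 4},{"dx": 0,"dy": 200,"dz": 0,"rx": 0,"ry": 0,"rz": 5}])

```text
clock: 14.45
tcp_pos: [0.44, 0.0677, 0.2617]
orientation: [2.429, 1.991, 0.001]
contact_force: [1.7, -0.7, -0.3]
grip_width: 0.0849
gripper_force: 0.0
```

Request:
send_rows(deltas=[{"dx": -3,"dy": 40,"dz": 0,"rx": 0,"ry": 0,"rz": 1},{"dx": -6,"dy": 80,"dz": 0,"rx": 0,"ry": 0,"rz": 2},{"dx": -9,"dy": 120,"dz": -10,"rx": 0,"ry": 0,"rz": 3},{"dx": -12,"dy": 155,"dz": -30,"rx": 0,"ry": 0,"rz": 4},{"dx": -12.5,"dy": 183,"dz": -55,"rx": 0,"ry": 0,"rz": 4.3}])

```text
clock: 14.87
tcp_pos: [0.428, 0.2528, 0.2074]
orientation: [2.351, 2.083, 0.008]
contact_force: [1.2, -1.6, -0.1]
grip_width: 0.0853
gripper_force: 0.0
```

Request:
send_rows(deltas=[{"dx": 0,"dy": 0,"dz": 0,"rx": 0,"ry": 0,"rz": 0},{"dx": 0,"dy": 0,"dz": 0,"rx": 0,"ry": 0,"rz": 0}])

```text
clock: 15.03
tcp_pos: [0.4266, 0.2502, 0.2051]
orientation: [-2.349, -2.084, 0.004]
contact_force: [0.2, 0.1, 0.1]
grip_width: 0.085
gripper_force: 0.0
```

```bash
python3 - <<'E'
from h import *
tcp(); f=grab('top'); print(swing(f)); g=grab('side')
cv2.imwrite('pics/pre.png',np.hstack([cv2.resize(f['frame'][170:270,160:290],(400,308)),cv2.resize(g['frame'][170:290,200:330],(400,308))]))
E
```

```text
clock 15.0333 tcp [0.4266 0.2502 0.2051] loc [-218.2  340.7] ty -6.8 tz [-0.003 -0.    -1.   ] F [0.2 0.1 0.1] grip 0.08500830946519024 0.0
(np.int64(90), np.float64(0.3), np.float64(0.14833281430847167))
```

View pics/pre.png

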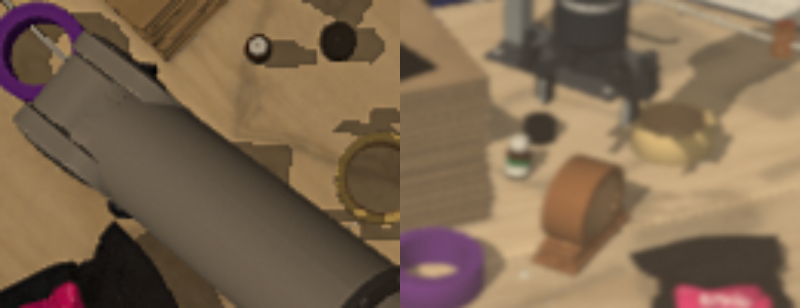

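The crops show the open fingers at side-crop x=545 and x=630, straddling the roll's top at (585,170). I'll descend.

Request:
send_rows(deltas=[{"dx": 1,"dy": -1,"dz": -30,"rx": 0,"ry": 0,"rz": 0},{"dx": 1,"dy": -1,"dz": -60,"rx": 0,"ry": 0,"rz": 0},{"dx": 1,"dy": -1,"dz": -80,"rx": 0,"ry": 0,"rz": 0},{"dx": 1,"dy": -1,"dz": -86,"rx": 0,"ry": 0,"rz": 0},{"dx": 1,"dy": -1,"dz": -86,"rx": 0,"ry": 0,"rz": 0}])

```text
clock: 15.55
tcp_pos: [0.4291, 0.2462, 0.1199]
orientation: [2.356, 2.077, -0.003]
contact_force: [-0.7, -0.6, 0.0]
grip_width: 0.0849
gripper_force: 0.0
```

Request:
send_rows(deltas=[{"dx": 0,"dy": 0,"dz": 0,"rx": 0,"ry": 0,"rz": 0},{"dx": 0,"dy": 0,"dz": 0,"rx": 0,"ry": 0,"rz": 0},{"dx": 0,"dy": 0,"dz": 0,"rx": 0,"ry": 0,"rz": 0},{"dx": 0,"dy": 0,"dz": 0,"rx": 0,"ry": 0,"rz": 0},{"dx": 0,"dy": 0,"dz": 0,"rx": 0,"ry": 0,"rz": 0}], jaw=35, newtons=40)

```text
clock: 15.97
tcp_pos: [0.4298, 0.2484, 0.122]
orientation: [2.354, 2.079, 0.004]
contact_force: [-0.6, -0.7, 7.9]
grip_width: 0.0471
gripper_force: 40.1
```

```bash
python3 - <<'E'
from h import *
tcp(); print(r.get_obs()['moment'])
E
```

```text
clock 15.9667 tcp [0.4298 0.2484 0.122 ] loc [-214.5  340. ] ty -7.1 tz [ 0.003  0.001 -1.   ] F [-0.6 -0.7  7.9] grip 0.047079148890892764 40.13926237821579
[-0.30931155  0.26908085 -0.05137475]
```

Request:
send_rows(deltas=[{"dx": 0,"dy": 0,"dz": 10,"rx": 0,"ry": 0,"rz": 0},{"dx": 0,"dy": 0,"dz": 30,"rx": 0,"ry": 0,"rz": 0},{"dx": 0,"dy": 0,"dz": 60,"rx": 0,"ry": 0,"rz": 0},{"dx": 0,"dy": 0,"dz": 85,"rx": 0,"ry": 0,"rz": 0},{"dx": 0,"dy": 0,"dz": 90,"rx": 0,"ry": 0,"rz": 0}])

```text
clock: 16.38
tcp_pos: [0.4305, 0.2497, 0.2151]
orientation: [2.353, 2.08, 0.011]
contact_force: [1.4, -0.6, -2.0]
grip_width: 0.0467
gripper_force: 42.5
```

Request:
send_rows(deltas=[{"dx": 0,"dy": 0,"dz": 0,"rx": 0,"ry": 0,"rz": 0},{"dx": 0,"dy": 0,"dz": 0,"rx": 0,"ry": 0,"rz": 0},{"dx": 0,"dy": 0,"dz": 0,"rx": 0,"ry": 0,"rz": 0}])

```text
clock: 16.63
tcp_pos: [0.4281, 0.2471, 0.2091]
orientation: [-2.354, -2.08, 0.004]
contact_force: [0.2, -0.7, -2.5]
grip_width: 0.047
gripper_force: 42.5
```

```bash
python3 - <<'E'
from h import *
tcp(); g=grab('side'); f=grab('top'); print(swing(f))
cv2.imwrite('pics/lift.png',cv2.resize(g['frame'][150:290,180:330],(640,597)))
Q=pts(g); t=r.get_obs()['tcp_pos']
d=R.from_euler('z',7.05,degrees=True).apply(Q-t)  # axis along x
im=g['frame'].astype(int); brown=(im[...,2]-im[...,0]>25)
m=brown&(abs(d[...,0])<.05)&(abs(d[...,1])<.08)&(d[...,2]<.02)&(d[...,2]>-.13)
q=d[m]*1e3; print(m.sum(),q.min(0),q.max(0),np.percentile(q,[2,98],axis=0))
# fit circle of rim radius 55.5 in y,z using points within outer rim (side face normals excluded by radial fit)
from scipy.optimize import least_squares
rim=q[(abs(q[:,0])<18)]
s=least_squares(lambda p:np.hypot(rim[:,1]-p[0],rim[:,2]-p[1])-55.5,[0,-50],loss='soft_l1',f_scale=2); print(len(rim),s.x,np.median(abs(s.fun)))
E
```

```text
clock 16.6333 tcp [0.4281 0.2471 0.2091] loc [-215.8  338.3] ty -7.1 tz [-0.002 -0.001 -1.   ] F [ 0.2 -0.7 -2.5] grip 0.04704444216994487 42.52608060836792
(np.int64(94), np.float64(0.8), np.float64(0.14823794373933952))Traceback (most recent call last):
  File "<stdin>", line 5, in <module>
  File "scipy/spatial/transform/_rotation.pyx", line 2580, in scipy.spatial.transform._rotation.Rotation.apply
ValueError: Expected input of shape (3,) or (P, 3), got (384, 512, 3).
```

View pics/lift.png

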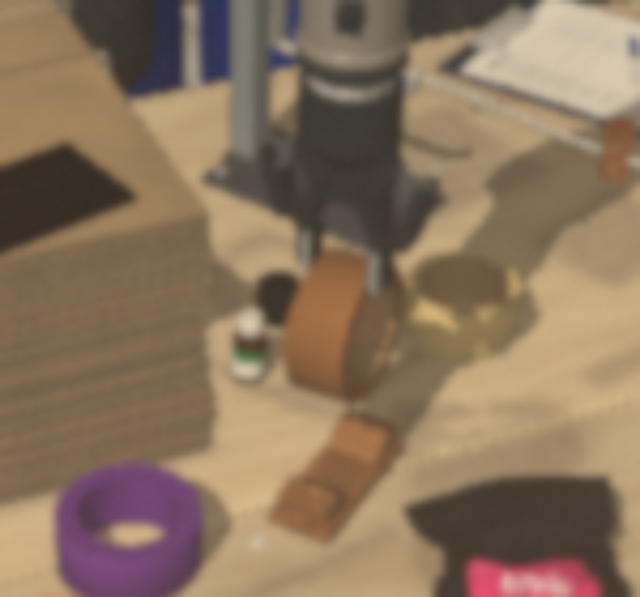

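The picture shows the roll at (340,320) held by the fingers at (308,245) and (378,275), clear of the cradle at (335,480). Next I'll measure the roll's offset relative to the TCP.

```bash
cat > roll.py <<'E'
from h import *
from scipy.optimize import least_squares
def roll(g,yaw):
    Q=pts(g); t=r.get_obs()['tcp_pos']
    d=(Q-t)@R.from_euler('z',-yaw,degrees=True).as_matrix().T*1e3
    im=g['frame'].astype(int); b=(im[...,2]-im[...,0]>25)
    m=b&(abs(d[...,0])<45)&(abs(d[...,1])<75)&(d[...,2]<15)&(d[...,2]>-115)
    q=d[m]; 
    rim=q[(abs(q[:,0])<18)&(np.hypot(q[:,1],q[:,2]+48)>48)]
    s=least_squares(lambda p:np.hypot(rim[:,1]-p[0],rim[:,2]-p[1])-55.5,[0,-50],loss='soft_l1',f_scale=2)
    print('n',len(q),len(rim),'x',np.percentile(q[:,0],[1,50,99]).round(1),'yz',s.x.round(1),'res',np.median(abs(s.fun)).round(2))
E
python3 - <<'E'
from roll import *
roll(np.load('last_side.npz'),-7.05)
roll(np.load('last_top.npz'),-7.05)
E
```

```text
n 777 330 x [-24.7  -7.   27.6] yz [ -3.8 -49. ] res 1.34Traceback (most recent call last):
  File "<stdin>", line 3, in <module>
  File "roll.py", line 11, in roll
    print('n',len(q),len(rim),'x',np.percentile(q[:,0],[1,50,99]).round(1),'yz',s.x.round(1),'res',np.median(abs(s.fun)).round(2))
                                  ~~~~~~~~~~~~~^^^^^^^^^^^^^^^^^^
    return _quantile_unchecked(
        a, q, axis, out, overwrite_input, method, keepdims, weights)
    return _ureduce(a,
                    func=_quantile_ureduce_func,
    ...<5 lines>...
                    overwrite_input=overwrite_input,
                    method=method)
    r = func(a, **kwargs)
    result = _quantile(arr,
                       quantiles=q,
    ...<2 lines>...
                       out=out,
                       weights=wgt)
    slices_having_nans = np.isnan(arr[-1, ...])
                                  ~~~^^^^^^^^^
IndexError: index -1 is out of bounds for axis 0 with size 0
```

Request:
send_rows(deltas=[{"dx": 4,"dy": -18,"dz": 0,"rx": 0,"ry": 0,"rz": -0.5},{"dx": 10,"dy": -50,"dz": 0,"rx": 0,"ry": 0,"rz": -1.5},{"dx": 16,"dy": -84,"dz": 0,"rx": 0,"ry": 0,"rz": -2.5},{"dx": 21,"dy": -118,"dz": 0,"rx": 0,"ry": 0,"rz": -3.5},{"dx": 25,"dy": -150,"dz": 0,"rx": 0,"ry": 0,"rz": -4.5}])

```text
clock: 17.15
tcp_pos: [0.4535, 0.096, 0.2093]
orientation: [-2.434, -1.985, 0.002]
contact_force: [1.0, 0.2, -2.5]
grip_width: 0.0469
gripper_force: 42.5
```

Request:
send_rows(deltas=[{"dx": 0,"dy": -34,"dz": 0,"rx": 0,"ry": 0,"rz": -1},{"dx": -3,"dy": -68,"dz": 0,"rx": 0,"ry": 0,"rz": -2},{"dx": -8,"dy": -102,"dz": 0,"rx": 0,"ry": 0,"rz": -3},{"dx": -14,"dy": -134,"dz": 0,"rx": 0,"ry": 0,"rz": -4},{"dx": -20,"dy": -162,"dz": 0,"rx": 0,"ry": 0,"rz": -4.7}])

```text
clock: 17.57
tcp_pos: [0.4328, -0.0662, 0.2094]
orientation: [-2.514, -1.882, 0.002]
contact_force: [-0.1, -0.3, -2.0]
grip_width: 0.0467
gripper_force: 42.5
```

Request:
send_rows(deltas=[{"dx": -4,"dy": -20,"dz": 0,"rx": 0,"ry": 0,"rz": 0},{"dx": -7,"dy": -33,"dz": -1,"rx": 0,"ry": 0,"rz": 0},{"dx": -7.3,"dy": -37.5,"dz": -2,"rx": 0,"ry": 0,"rz": 0},{"dx": -7.3,"dy": -37.5,"dz": -2,"rx": 0,"ry": 0,"rz": 0},{"dx": -7.3,"dy": -37.5,"dz": -2,"rx": 0,"ry": 0,"rz": 0}])

```text
clock: 17.98
tcp_pos: [0.4266, -0.1007, 0.2078]
orientation: [-2.512, -1.885, 0.0]
contact_force: [0.6, 0.0, -1.8]
grip_width: 0.0464
gripper_force: 42.5
```

```bash
python3 - <<'E'
from roll import *
g=grab('side'); f=grab('top'); tcp(); print(swing(f))
cv2.imwrite('pics/ins.png',np.hstack([cv2.resize(g['frame'][110:230,210:310],(400,480)),cv2.resize(f['frame'][110:230,280:380],(400,480))]))
roll(g,-16.3)
E
```

```text
clock 18.0833 tcp [ 0.4269 -0.1002  0.2082] loc [-119.5    4.6] ty -16.1 tz [-0.     0.001 -1.   ] F [-0.1 -0.6 -2.6] grip 0.04691485227815474 42.483837604522705
(np.int64(28), np.float64(1.1), np.float64(0.14861674400724523))
n 601 224 x [-25.9  -7.3  28.8] yz [ -3.8 -48.7] res 1.87
```

View pics/ins.png

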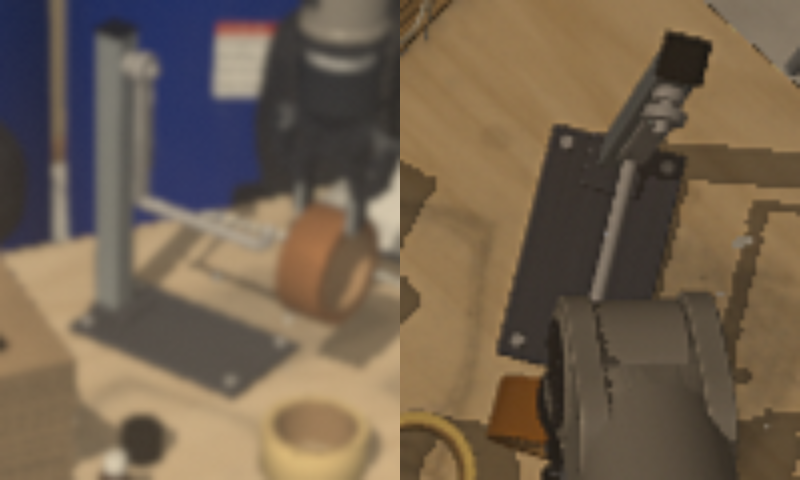

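The left crop shows the roll at (320,265) just in front of the prong tip at (270,238), with the core lined up. Before inserting, I'll check how far the arm's body reaches ahead below the post's top.

```bash
python3 - <<'E'
from h import *
for n in('top','side'):
    f=np.load(f'last_{n}.npz'); P=pts(f); L=loc(P)*1e3; z=P[...,2]*1e3
    for lo,hi in((190,240),(240,290),(290,340),(340,420),(420,520),(520,700)):
        m=(abs(L[...,1])<70)&(L[...,0]<60)&(L[...,0]>-260)&(z>lo)&(z<hi)
        if m.sum()>5: print(n,lo,m.sum(),np.percentile(L[m][:,0],[1,50,97,99.5]).round())
E
```

```text
top 190 104 [-145. -129.  -97.  -96.]
top 240 32 [-176. -159. -147. -146.]
top 290 53 [-187. -177. -118. -108.]
top 340 38 [-152. -138. -118. -117.]
top 420 28 [-188. -141. -105. -104.]
top 520 3473 [-258. -175.  -87.  -74.]
side 190 262 [-157. -122.  -87.  -82.]
side 240 264 [-181. -126.  -60.  -56.]
side 290 296 [-184. -134.  -59.  -52.]
side 340 450 [-159. -136.  -91.  -85.]
side 420 606 [-173. -137.  -97.  -89.]
side 520 1592 [-258. -190.  -98.  -86.]
```

Request:
send_rows(deltas=[{"dx": 11.5,"dy": -3.4,"dz": 0,"rx": 0,"ry": 0,"rz": 0},{"dx": 23,"dy": -6.7,"dz": 0,"rx": 0,"ry": 0,"rz": 0},{"dx": 34.5,"dy": -10,"dz": 0,"rx": 0,"ry": 0,"rz": 0},{"dx": 46,"dy": -13.5,"dz": 0,"rx": 0,"ry": 0,"rz": 0},{"dx": 57.5,"dy": -17,"dz": 0,"rx": 0,"ry": 0,"rz": 0}])

```text
clock: 18.5
tcp_pos: [0.4861, -0.1187, 0.2083]
orientation: [2.513, 1.885, 0.001]
contact_force: [-0.8, -0.4, -2.1]
grip_width: 0.0471
gripper_force: 42.5
```

Request:
send_rows(deltas=[{"dx": 12,"dy": -3.5,"dz": 0,"rx": 0,"ry": 0,"rz": 0},{"dx": 24,"dy": -7,"dz": 0,"rx": 0,"ry": 0,"rz": 0},{"dx": 38,"dy": -11.1,"dz": 0,"rx": 0,"ry": 0,"rz": 0},{"dx": 52,"dy": -15.2,"dz": 0,"rx": 0,"ry": 0,"rz": 0},{"dx": 60.5,"dy": -18,"dz": 0,"rx": 0,"ry": 0,"rz": 0}])

```text
clock: 18.92
tcp_pos: [0.5472, -0.137, 0.2081]
orientation: [2.513, 1.885, 0.002]
contact_force: [0.1, -1.4, -2.5]
grip_width: 0.0468
gripper_force: 42.5
```

```bash
python3 - <<'E'
from roll import *
for i in range(4):
    g=grab('side')
tcp(); roll(g,-16.3)
# prong visible behind the roll: height & lateral
P=pts(g); L=loc(P)*1e3; z=P[...,2]*1e3
m=(L[...,0]>45)&(L[...,0]<88)&(abs(L[...,1])<40)&(z>120)&(z<165); print(m.sum(),np.median(L[m],0),np.median(z[m]))
cv2.imwrite('pics/ins2.png',cv2.resize(g['frame'][110:230,210:310],(500,600)))
E
```

```text
clock 19.1167 tcp [ 0.5444 -0.1363  0.2079] loc [3.5 2.9] ty -16.3 tz [-0.001  0.001 -1.   ] F [ 0.7  0.5 -2.8] grip 0.04714954595155025 42.48158320784569
n 557 211 x [-33.3  -7.4  25.1] yz [ -3.1 -48.4] res 1.72
16 [76.48804432  1.0111616 ] 152.3016597406905
```

View pics/ins2.png

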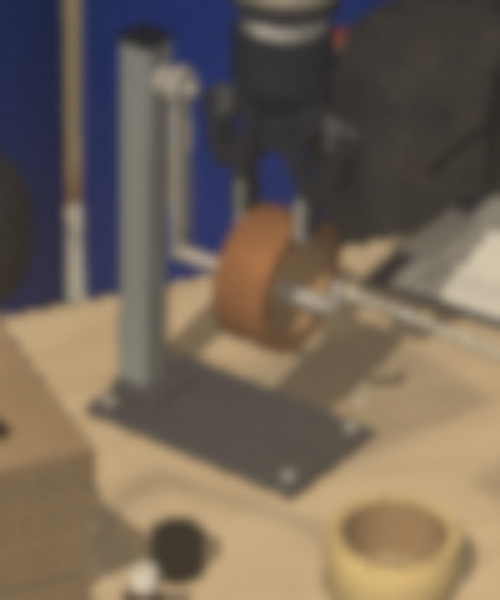

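The prong passes through the core and the tip shows in front at (320,300). I'll lower the roll onto it.

Request:
send_rows(deltas=[{"dx": 0,"dy": 0,"dz": -8,"rx": 0,"ry": 0,"rz": 0},{"dx": 0,"dy": 0,"dz": -18,"rx": 0,"ry": 0,"rz": 0},{"dx": 0,"dy": 0,"dz": -28,"rx": 0,"ry": 0,"rz": 0},{"dx": 0,"dy": 0,"dz": -34,"rx": 0,"ry": 0,"rz": 0},{"dx": 0,"dy": 0,"dz": -37,"rx": 0,"ry": 0,"rz": 0}])

```text
clock: 19.53
tcp_pos: [0.5434, -0.1364, 0.1695]
orientation: [-2.512, -1.884, 0.003]
contact_force: [0.3, 0.4, -2.9]
grip_width: 0.0473
gripper_force: 42.4
```

Request:
send_rows(deltas=[{"dx": 0,"dy": 0,"dz": -1,"rx": 0,"ry": 0,"rz": 0},{"dx": 0,"dy": 0,"dz": -2,"rx": 0,"ry": 0,"rz": 0},{"dx": 0,"dy": 0,"dz": -3,"rx": 0,"ry": 0,"rz": 0},{"dx": 0,"dy": 0,"dz": -4,"rx": 0,"ry": 0,"rz": 0},{"dx": 0,"dy": 0,"dz": -4,"rx": 0,"ry": 0,"rz": 0}])

```text
clock: 19.95
tcp_pos: [0.5447, -0.1366, 0.1674]
orientation: [2.513, 1.885, 0.0]
contact_force: [0.1, 0.7, -2.7]
grip_width: 0.0472
gripper_force: 42.4
```

Request:
send_rows(deltas=[{"dx": 0,"dy": 0,"dz": -0.7,"rx": 0,"ry": 0,"rz": 0},{"dx": 0,"dy": 0,"dz": -1,"rx": 0,"ry": 0,"rz": 0},{"dx": 0,"dy": 0,"dz": -1,"rx": 0,"ry": 0,"rz": 0}])

```text
clock: 20.2
tcp_pos: [0.5446, -0.1366, 0.1663]
orientation: [2.513, 1.885, 0.0]
contact_force: [0.0, 0.4, -1.8]
grip_width: 0.0471
gripper_force: 42.4
```

Request:
send_rows(deltas=[{"dx": 0,"dy": 0,"dz": -0.7,"rx": 0,"ry": 0,"rz": 0},{"dx": 0,"dy": 0,"dz": -1,"rx": 0,"ry": 0,"rz": 0},{"dx": 0,"dy": 0,"dz": -1,"rx": 0,"ry": 0,"rz": 0}])

```text
clock: 20.45
tcp_pos: [0.5448, -0.1366, 0.1655]
orientation: [2.513, 1.885, 0.0]
contact_force: [-0.1, -0.1, -1.1]
grip_width: 0.0471
gripper_force: 42.7
```

Request:
send_rows(deltas=[{"dx": 0,"dy": 0,"dz": -0.7,"rx": 0,"ry": 0,"rz": 0},{"dx": 0,"dy": 0,"dz": -1,"rx": 0,"ry": 0,"rz": 0},{"dx": 0,"dy": 0,"dz": -1,"rx": 0,"ry": 0,"rz": 0}])

```text
clock: 20.7
tcp_pos: [0.5449, -0.1364, 0.1653]
orientation: [2.513, 1.885, 0.001]
contact_force: [-3.4, 1.0, 6.8]
grip_width: 0.047
gripper_force: 43.5
```

Request:
send_rows(deltas=[{"dx": 0,"dy": 0,"dz": 0.6,"rx": 0,"ry": 0,"rz": 0},{"dx": 0,"dy": 0,"dz": 0.8,"rx": 0,"ry": 0,"rz": 0},{"dx": 0,"dy": 0,"dz": 0.8,"rx": 0,"ry": 0,"rz": 0}])

```text
clock: 20.95
tcp_pos: [0.5448, -0.1366, 0.1654]
orientation: [2.513, 1.885, 0.001]
contact_force: [-1.5, 0.4, 3.5]
grip_width: 0.0465
gripper_force: 43.1
```

Request:
send_rows(deltas=[{"dx": 0,"dy": 0,"dz": 0,"rx": 0,"ry": 0,"rz": 0},{"dx": 0,"dy": 0,"dz": 0,"rx": 0,"ry": 0,"rz": 0},{"dx": 0,"dy": 0,"dz": 0,"rx": 0,"ry": 0,"rz": 0}], jaw=52)

```text
clock: 21.2
tcp_pos: [0.5446, -0.1366, 0.1649]
orientation: [-2.513, -1.885, -0.0]
contact_force: [-0.2, -0.3, -0.7]
grip_width: 0.0521
gripper_force: 0.0
```

Request:
send_rows(deltas=[{"dx": 0,"dy": 0,"dz": 0,"rx": 0,"ry": 0,"rz": 0},{"dx": 0,"dy": 0,"dz": 0,"rx": 0,"ry": 0,"rz": 0}], jaw=57)

```text
clock: 21.37
tcp_pos: [0.5446, -0.1366, 0.165]
orientation: [-2.513, -1.885, 0.0]
contact_force: [-0.4, -0.3, -0.1]
grip_width: 0.0574
gripper_force: 0.0
```

```bash
python3 - <<'E'
from roll import *
for i in range(6): g=grab('side')
tcp(); roll(g,-16.3)
cv2.imwrite('pics/rel.png',cv2.resize(g['frame'][120:220,220:310],(630,600)[:2]))
E
```

```text
clock 21.6667 tcp [ 0.5446 -0.1366  0.1651] loc [3.7 2.7] ty -16.3 tz [ 0.  0. -1.] F [ 0.2 -0.1 -0.4] grip 0.05714536352548796 0.0
n 531 186 x [-35.3  -6.3  31. ] yz [ -4.9 -48.8] res 1.5
```

View pics/rel.png

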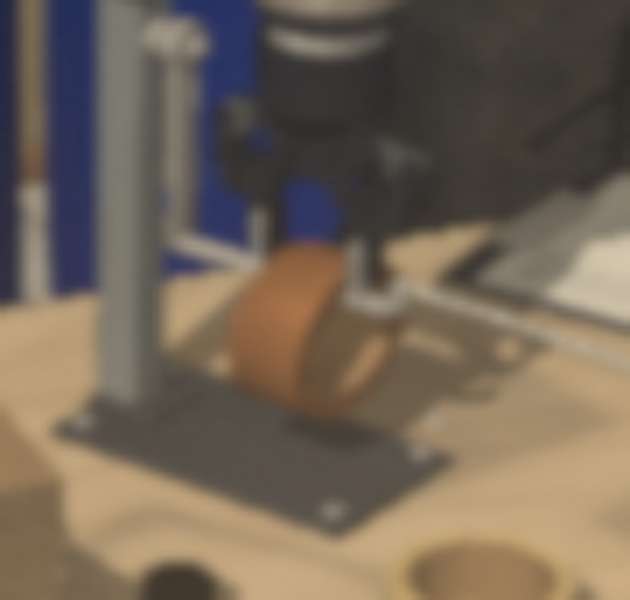

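The roll now hangs on the prong, with the tip showing in front at (385,298) and the fingers open beside it. I'll lift straight up and back away.

Request:
send_rows(deltas=[{"dx": 0,"dy": 0,"dz": 4,"rx": 0,"ry": 0,"rz": 0},{"dx": 0,"dy": 0,"dz": 10,"rx": 0,"ry": 0,"rz": 0},{"dx": 0,"dy": 0,"dz": 18,"rx": 0,"ry": 0,"rz": 0},{"dx": 0,"dy": 0,"dz": 28,"rx": 0,"ry": 0,"rz": 0},{"dx": 0,"dy": 0,"dz": 45,"rx": 0,"ry": 0,"rz": 0}])

```text
clock: 22.08
tcp_pos: [0.544, -0.1365, 0.2104]
orientation: [-2.512, -1.884, 0.002]
contact_force: [-0.3, -0.4, -0.2]
grip_width: 0.057
gripper_force: 0.0
```

Request:
send_rows(deltas=[{"dx": -10,"dy": 3,"dz": 20,"rx": 0,"ry": 0,"rz": 0},{"dx": -35,"dy": 10,"dz": 40,"rx": 0,"ry": 0,"rz": 0},{"dx": -65,"dy": 19,"dz": 55,"rx": 0,"ry": 0,"rz": 0},{"dx": -90,"dy": 26,"dz": 60,"rx": 0,"ry": 0,"rz": 0},{"dx": -90,"dy": 26,"dz": 60,"rx": 0,"ry": 0,"rz": 0}])

```text
clock: 22.5
tcp_pos: [0.4516, -0.1094, 0.2724]
orientation: [2.511, 1.885, -0.001]
contact_force: [0.1, 0.9, 0.0]
grip_width: 0.057
gripper_force: 0.0
```

```bash
cat > fin.py <<'E'
from roll import *
def rollc(g):
    Q=pts(g); L=np.dstack([loc(Q)*1e3,Q[...,2:]*1e3-114]); im=g['frame'].astype(int); b=(im[...,2]-im[...,0]>25)
    m=b&(abs(L[...,0])<60)&(abs(L[...,1])<85)&(L[...,2]>-75)&(L[...,2]<75); q=L[m]
    e=q[np.hypot(q[:,1],q[:,2])>46]
    s=least_squares(lambda p:np.hypot(e[:,1]-p[0],e[:,2]-p[1])-55.5,[0,0],loss='soft_l1',f_scale=2)
    return len(e),np.percentile(q[:,0],[2,98]).round(1),s.x.round(1)
E
python3 - <<'E'
from fin import *
for i in range(16):
    g=grab('side'); print(round(r.get_obs()['clock'],2),rollc(g))
tcp()
E
```

```text
22.55 (370, array([-48.1,  28.2]), array([-2. ,  2.4]))
22.6 (380, array([-47.1,  29.8]), array([-1.9,  2. ]))
22.65 (369, array([-47.4,  28.9]), array([-1.1,  1.8]))
22.7 (371, array([-47.1,  28.3]), array([-1.2,  2.4]))
22.75 (378, array([-47.8,  29.4]), array([-0.9,  2.5]))
22.8 (372, array([-49.2,  28. ]), array([-1.9,  2.3]))
22.85 (372, array([-46.8,  29.8]), array([-2.2,  2.1]))
22.9 (368, array([-48. ,  30.2]), array([-2.9,  1.7]))
22.95 (368, array([-47.9,  30.6]), array([-3.7,  1.7]))
23.0 (358, array([-48.6,  29.8]), array([-4.5,  2. ]))
23.05 (365, array([-48.5,  29.9]), array([-4.1,  1.7]))
23.1 (364, array([-48. ,  29.3]), array([-4.6,  2.1]))
23.15 (354, array([-49. ,  31.7]), array([-4.6,  1.8]))
23.2 (354, array([-48.3,  30.6]), array([-4.3,  1.8]))
23.25 (372, array([-46.9,  30.6]), array([-3.9,  2.1]))
23.3 (358, array([-49.2,  29.2]), array([-4.2,  1.8]))
clock 23.3 tcp [ 0.4547 -0.1105  0.27  ] loc [-89.9   2.4] ty -16.3 tz [-0.  0. -1.] F [-0.  -0.  -0.2] grip 0.057386327940336844 0.0
```

Request:
send_rows(deltas=[{"dx": -5,"dy": 30,"dz": 10,"rx": 0,"ry": 0,"rz": 0},{"dx": -5,"dy": 60,"dz": 20,"rx": 0,"ry": 0,"rz": 0},{"dx": -5,"dy": 90,"dz": 20,"rx": 0,"ry": 0,"rz": 0},{"dx": -5,"dy": 110,"dz": 20,"rx": 0,"ry": 0,"rz": 0},{"dx": -5,"dy": 110,"dz": 20,"rx": 0,"ry": 0,"rz": 0}])

```text
clock: 23.72
tcp_pos: [0.4497, 0.0042, 0.2908]
orientation: [-2.507, -1.893, -0.003]
contact_force: [-0.1, 0.7, 0.2]
grip_width: 0.057
gripper_force: 0.0
```

```bash
python3 - <<'E'
from fin import *
for i in range(44):
    g=grab('side')
    if i>27: print(round(r.get_obs()['clock'],2),rollc(g))
f=grab('top'); print(swing(f)); tcp()
cv2.imwrite('pics/end.png',np.hstack([cv2.resize(g['frame'][120:220,220:310],(360,400)),cv2.resize(f['frame'][100:220,160:380],(440,400))]))
E
```

```text
25.17 (365, array([-46.6,  28.7]), array([-1.6,  1.7]))
25.22 (368, array([-47.9,  27.5]), array([-0.8,  2.4]))
25.27 (369, array([-48. ,  29.5]), array([-1.6,  2. ]))
25.32 (373, array([-47.7,  28. ]), array([-2.3,  2.3]))
25.37 (379, array([-47.3,  28.6]), array([-2.4,  2. ]))
25.42 (373, array([-48.1,  29.3]), array([-2.8,  2.1]))
25.47 (368, array([-47.3,  29.1]), array([-3.6,  1.9]))
25.52 (368, array([-48.2,  29.8]), array([-4.4,  2.2]))
25.57 (361, array([-49.1,  29.4]), array([-4.7,  2.1]))
25.62 (355, array([-48.1,  31. ]), array([-5.3,  1.7]))
25.67 (355, array([-46.5,  29.1]), array([-4.5,  2.2]))
25.72 (369, array([-47.9,  29.8]), array([-3.7,  2. ]))
25.77 (359, array([-47.7,  29.6]), array([-3.7,  2. ]))
25.82 (370, array([-47.1,  29.7]), array([-2.8,  1.5]))
25.87 (362, array([-47.7,  31.2]), array([-2.5,  1.8]))
25.92 (378, array([-47.6,  29.1]), array([-1.5,  2.2]))
(np.int64(263), np.float64(1.3), np.float64(0.15734093543788585))
clock 25.9667 tcp [ 0.4496 -0.0006  0.2901] loc [-125.6  106.6] ty -16.3 tz [ 0.  0. -1.] F [ 1.3  0.1 -0. ] grip 0.05689902529719151 0.0
```

View pics/end.png

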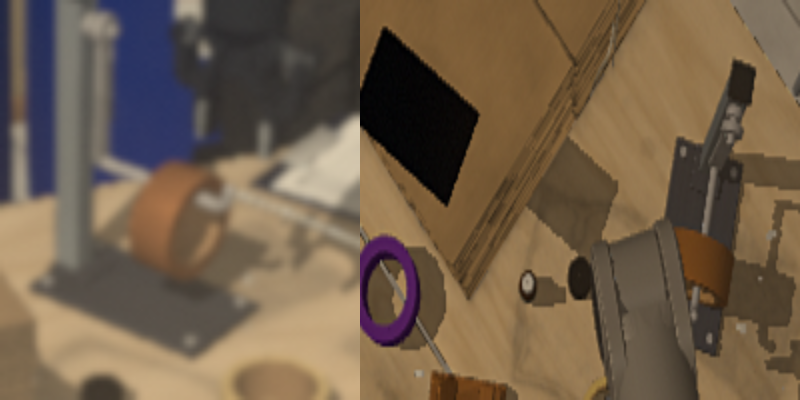

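The side crop shows the roll at (180,220) hanging behind the tip at (212,200). It sways about ±2 mm, roughly 15 mm/s, which is well inside the limits. The vial and jar still stand at top-crop (528,286) and (580,277).

```bash
python3 -c "
from bench import r
print(r.hand_in())"
```

```text
the job is handed in; nothing more can be done
None
```

I steadied the hanger, hung the roll on the prong behind the upturned tip, and handed the job in at about 26 s. At the last check the roll was swaying about ±2 mm (roughly 15 mm/s, inside the limits); `hand_in()` returned no verdict.

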